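# Post the failed sleeve through the reject box's spring flap

### The job

The sleeve among the three turned parts standing in front of the gauge fixture failed its check: post it, foot first, through the slot in the lid of the locked reject box, pushing it right through the spring flap so that it lies inside the box and the flap has closed behind it. The slot plate is not always screwed down in the same place, so feel for the slot with the sleeve and press gently: never force the lid, and leave everything else where it stands.

Things in the scene. Friction and masses are not known exactly. Their poses are not given: they have to be found in the camera images.
- sleeve: the failed part: plain turned steel sleeve, 25 mm in diameter, 56 mm tall, about 110 g, standing on the bench; the tallest and slimmest of the three parts. Origin: centre of its foot; z along its axis. Its top end can be pushed like a solid disc. Held by its top 20 mm it goes about 32 mm down a slot before fingers beside it meet the plate.
- flange_bush: bystander: turned steel bush, 31 mm tall, with a 32 mm flange at its foot, standing near the sleeve. Origin: centre of its foot.
- plug: bystander: turned steel plug, 39 mm tall, with a wide 28 mm head at the top, standing near the sleeve. Origin: centre of its foot.
- loupe: bystander: black and silver loupe, 39 mm across, 40 mm tall, standing beyond the parts. Origin: centre of its foot.
- tally_counter: bystander: hand tally counter lying on the bench, 64x78x20 mm. Origin: centre of its underside.
- reject_box: locked grey sheet-steel reject box with a clear front window, 150 mm (its x, pointing away from the robot) by 150 mm (its y), fixed to the bench. Origin: centre of its underside, on the bench. Inside: 146 x 146 mm, from 6 to 119 mm above the bench, empty below the slot; two old rejects lie at its two y ends.
- lid: lid of the reject box, with a bright flat steel slot plate (108 x 88 x 3 mm) clamped on it by four screws. Origin: middle of the lid at the height of the slot plate's flat top, 125 mm above the bench; axes as the box. Lid, slot plate and flap are damaged by more than 35 N.
- flap (a joint): spring flap: 0 = shut (level), grows to 1.5 rad as it swings down; springs shut by itself when nothing is in its way. 36 mm long, hinged along y, 6 mm outside the slot's robot-side (-x) wall. Spring 0.05 N m shut, 0.1 N m at 1.2 rad: the sleeve needs about 6 to 10 N to start it.
- slot_mark (a point): point at the lid's origin. The plate was clamped by hand: the slot's true centre lies up to 12 mm nearer or farther along the lid's x (not measured), exact in y. Slot 27.5 mm wide in x, 44 mm long in y, straight walls 12 mm deep: 1.2 mm play a side in x for the sleeve. Closed fingers up to 26 mm wide in x fit in too.
- flap_level (a point): point 13 mm below the slot mark, where the shut flap lies across the foot of the slot. A sleeve let go half way does not fall by itself: the sprung flap nips it against the slot's far wall. Pushed on by its top end until that is about 15 to 25 mm below the plate's top, it drops into the box.
Not all that is in view belongs to the job. Leave any blue look-alike of the sleeve alone.

How it is judged:
On the way, in this order (a step that is already met when the one before it is completed fails the run):
1. the sleeve, standing foot down in the slot, has pushed the flap open (value of joint flap above 0.5 rad and z of sleeve in the frame of lid between -0.05 and -0.016 m and angle between sleeve's own z axis and vertical below 0.35 rad and contact force between sleeve and lid above 0.3 N), for 0.1 s.
2. the sleeve is inside the box and the flap has closed behind it (value of joint flap below 0.06 rad and z of sleeve in the frame of reject_box between 0 and 0.095 m), for 0.2 s.
At the end, for the whole second after the job is handed in: The sleeve is inside the reject box, below the flap; the flap is shut (within 0.06 rad); flange bush, plug, loupe and tally counter are within 15 mm of where they stood (all of step 2 and x of sleeve in the frame of reject_box between -0.075 and 0.075 m and y of sleeve in the frame of reject_box between -0.075 and 0.075 m and distance of each of flange_bush, plug, loupe, tally_counter from where it was at the start of the episode below 0.015 m); the robot touches nothing.
It fails at once if more than 35 N on the lid, its slot plate or the flap (contact force between lid and anything else above 35 N).
It fails at once if a bystander is knocked over or away (distance of any of flange_bush, plug, loupe, tally_counter from where it was at the start of the episode above 0.015 m).
It also fails if it takes over 67 s, if anything falls off the work surface, if the arm or the gripper's body presses on something with over 40 N, if the wrist force passes 120 N, or if a joint passes its speed limit or range.

### The arm

A 7-joint arm with a two-finger parallel gripper is mounted at the origin on a cart in front of the work surface, level with it; the furniture and walls round the work are solid. World frame = base frame: x ahead of the robot, y to its left, z up, the work surface at z = 0. Lengths are in m, angles in rad, forces in N, time in s.
With the tool pointing down it reaches from about 0.4 to 0.85 m from the base axis. Payload 4.5 kg.
Tool frame: the origin (TCP) lies at the very end of the fingers, on their centre line; the grasp point (between the pads) lies 19 mm behind it; z points along the fingers, y is the line along which they close (so a half turn about z gives the same grasp; the last joint's range is limited). The gripper opens to 85 mm and grips with 20 to 120 N. Pads are 22 mm wide; open, the fingers measure 114 mm over their backs; the gripper's body (76 mm by 85 mm) begins 54 mm behind the grasp point. The pads swing forward as they close: fully open they stand 13 mm farther back than shut.
Start: joints at [1.307, 0.689, -0.195, 1.565, 0.157, 0.902, -0.215], TCP at [0.183, -0.598, 0.231] pointing down, gripper open.
Joint ranges: [-3.01, 3.01], [-0.46, 2.08], [-1.47, 1.51], [0.13, 2.56], [-1, 4.14], [0.04, 2.09], [-2.66, 2.66]. Speed limits (rad/s): [2.57, 2.57, 3.14, 3.14, 3.14, 3.14, 3.14].

### API

Orientations are given as a rotation vector (axis times angle).
In Python, from workcell import observe, read_camera, camera_info, sign_off gives the robot as it stands. The module is installed in compiled form; this text tells all that it offers.
- The arm moves only by the tool play_rows, never from a script. Its arguments are lists of equal length, an entry for each row: "fingers": the finger opening in cm, from 0 to 8.54; "offset": the shift along the world's x, y, z in cm, a list of three; "twist": the turn, a rotation vector about the world's x, y, z in degrees, a list of three. In form: {"fingers": [fingers, ...], "offset": [[tx, ty, tz], ...], "twist": [[wx, wy, wz], ...]}. A call has exactly 5 rows; each row shifts and turns the commanded pose from where the row before left it; what a row does not reach is not made up. A row lasts 1/12 s, in which the tool goes at most 41.7 mm and 7.16 degrees, less where a joint would pass 70% of its speed; a pose out of reach is approached as far as the arm can. A call with a gripper value outside its range is refused whole. The fingers move at their own pace and stop on an object; "force" is the grip in N (left out, the last holds). Time passes only in rows, so rows that do not move let the fingers close, or fill a call up. It gives the time, the measured TCP pose, the force, the opening and the grip force at its end, in the units of the state.
- observe(): the state, without advancing time (a new reading comes with each control period).
- read_camera(name): name is "scene" or "top" or "wrist"; returns (picture, depth): 384x512x3 uint8, red, green, blue; 384x512 float32, m along the optical axis (not along the pixel's ray), 0 where there is no reading.
- camera_info(name): a dict with "vfov" (degrees; the focal length in pixels is half the picture's height over the tangent of half this angle, whatever the lens; pixels are square), "cx", "cy" (the principal point, pixels), "extrinsics" (4x4, takes a point from camera to world coordinates). Camera axes: x right, y down, z forward; pixel columns grow to the right and rows downward; lengths in m; the calibration is good to about 2 mm. A picture is of the moment at which its call begins: read the wrist's pose just before it. camera_info takes no time and is no camera call; for the wrist camera it gives the pose at the moment of the call.
- sign_off(): hands the job in; it is judged then, once.
The state is a dict: "clock": time; "joint_positions": joint angles; "joint_velocities": joint speeds; "tau": joint torques, N m; "position": TCP position; "eef_rot": TCP orientation; "wrist_force": force on the tool from outside, world axes, zero at the start; "wrist_torque": the same for the moment, N m; "gripper_width": finger opening in m; "gripper_force": force on a finger pad.
Only numpy, scipy, OpenCV 4.12 (cv2) and the standard library are available. Lean on these libraries where they do the work, as an engineer would, in place of code of your own. Each camera call takes 0.05 s, during which the arm holds its last target. There are 200 camera calls.

## Working session

There is one attempt and no reset: what is moved stays moved. The work goes in short steps, Python scripts to look and compute and a tool call to move; the robot and the scene stay as the last step left them, time stands still between calls to the robot, and variables do not carry over. Pictures are saved under pics/ and viewed, at most 10 in all, crops included, and the job is handed in when it is done.

Besides the shell and the picture viewer there is one more tool, called after ">>>" by a JSON object that holds its "fn" and its "kwargs", one argument or row to a line. play_rows: Moves the arm, as the interface text tells. Its arguments: {"type":"object","properties":{"fingers":{"type":"array"},"offset":{"type":"array"},"twist":{"type":"array"},"force":{"type":"number"}},"required":["fingers","offset","twist"]}

```bash
mkdir -p pics
cat > h.py <<'E'
import numpy as np, cv2
from workcell import observe, read_camera, camera_info
def grab(name):
    i=camera_info(name); p,d=read_camera(name)
    f=p.shape[0]/2/np.tan(np.radians(i['vfov'])/2)
    v,u=np.mgrid[:p.shape[0],:p.shape[1]]
    c=np.stack([(u-i['cx'])/f*d,(v-i['cy'])/f*d,d],-1)
    E=np.array(i['extrinsics'])
    w=c@E[:3,:3].T+E[:3,3]
    w[d==0]=np.nan
    return p,d,w
E
python3 - <<'E'
from h import *
np.set_printoptions(precision=4,suppress=True)
print(observe())
ims=[]
for n in("top","scene"):
    p,d,w=grab(n); np.savez(n+'.npz',p=p,w=w); cv2.imwrite(f'pics/{n}0.png',p[:,:,::-1]); print(n,camera_info(n)['extrinsics'])
E
```

```text
{'clock': 0.0, 'joint_positions': array([ 1.3068,  0.69  , -0.1945,  1.5664,  0.1573,  0.9025, -0.2151]), 'joint_velocities': array([-0.0005, -0.0014,  0.0013, -0.0006,  0.0002,  0.0004,  0.0015]), 'tau': array([  0.0003, -53.9609,  -1.2664, -15.854 ,   0.0092,   0.0096,
         0.    ]), 'position': array([ 0.1831, -0.5969,  0.2305]), 'eef_rot': array([-3.105 , -0.4659,  0.0007]), 'wrist_force': array([-0.906 , -0.1605,  0.1138]), 'wrist_torque': array([-0.0358,  0.0085,  0.0456]), 'gripper_force': 0.0, 'gripper_width': 0.08545815227869583}
top [[ 0.0242 -0.9905  0.1355  0.3406]
 [-0.9996 -0.0259 -0.0107 -0.0429]
 [ 0.0141 -0.1352 -0.9907  0.9922]
 [ 0.      0.      0.      1.    ]]
scene [[ 0.5092 -0.3335  0.7934 -0.1975]
 [-0.8605 -0.2145  0.4621 -0.42  ]
 [ 0.0161 -0.918  -0.3962  0.4343]
 [ 0.      0.      0.      1.    ]]
```

View pics/top0.png

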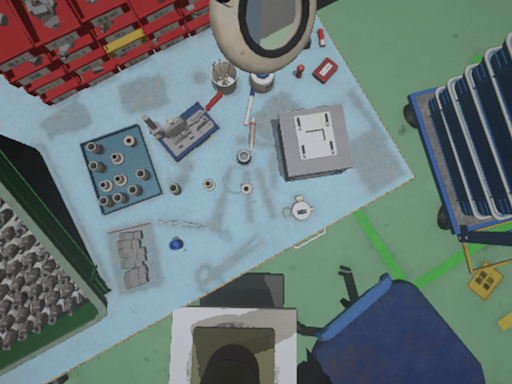

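View pics/scene0.png

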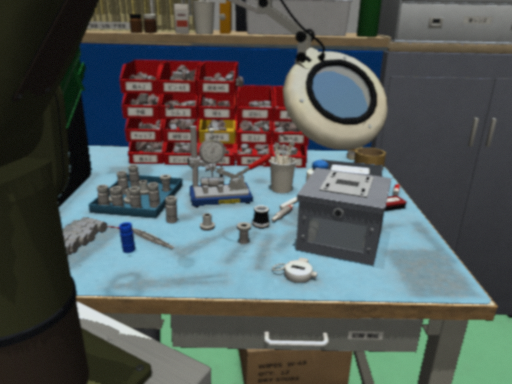

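The top view shows the sleeve at about (175,188), the flange bush at (208,184), the plug at (246,188), the loupe at (244,156), the tally counter at (300,208) and the lid plate at (315,135). The blue look-alike is at (177,243). In the scene view the sleeve is at (171,208).

Run:
```python
from h import *
np.set_printoptions(precision=4,suppress=True)
z=np.load('top.npz');p,w=z['p'],z['w']
for n,(u,v),r in[("sleeve",(175,188),12),("flange",(208,184),12),("plug",(246,188),12),("loupe",(244,156),14),("tally",(300,208),20),("blue",(177,243),12)]:
    q=w[v-r:v+r,u-r:u+r].reshape(-1,3); q=q[q[:,2]>0.008]; t=q[:,2].max(); s=q[q[:,2]>t-.006]
    print(n,t,len(s),s.mean(0),(s.max(0)+s.min(0))/2,np.ptp(s,0))
z2=np.load('scene.npz');q=z2['w'][185:228,160:184].reshape(-1,3);q=q[(q[:,2]>.01)&(q[:,2]<.08)];
print('scene sleeve',q[:,2].max(),q.min(0),q.max(0),np.median(q,0))
m=np.zeros(p.shape[:2],bool);m[95:190,265:365]=1
m&=(w[:,:,2]>.112)&(w[:,:,2]<.14)
q=w[m]; print('lid z',np.median(q[:,2]),len(q))
rc=cv2.minAreaRect(q[:,:2].astype(np.float32)*1000);print('lid',rc)
b=m&(p.min(2)>170); q=w[b];print('plate',cv2.minAreaRect(q[:,:2].astype(np.float32)*1000),np.median(q[:,2]))
cv2.imwrite('pics/crop.png',cv2.resize(p[90:200,150:370,::-1],None,fx=3.6,fy=3.6,interpolation=cv2.INTER_CUBIC))
```

```text
sleeve 0.058789293757072314 43 [0.4503 0.1596 0.0553] [0.4502 0.1594 0.0558] [0.0205 0.0227 0.0059]
flange 0.03410168618384146 24 [0.4658 0.076  0.0312] [0.467  0.0761 0.0314] [0.0188 0.0161 0.0054]
plug 0.04470613873482343 48 [ 0.4551 -0.0228  0.0404] [ 0.4553 -0.0228  0.0417] [0.0239 0.0256 0.0059]
loupe 0.04490529526340803 60 [ 0.5392 -0.0151  0.0407] [ 0.5402 -0.0152  0.0419] [0.0314 0.0313 0.006 ]
tally 0.024781934655579763 201 [ 0.4046 -0.1675  0.0208] [ 0.4078 -0.1671  0.0218] [0.0521 0.0469 0.006 ]
blue 0.05818819314840573 44 [0.3077 0.1498 0.0555] [0.3077 0.1497 0.0553] [0.0222 0.0221 0.0057]
scene sleeve 0.05674359349304037 [0.4333 0.1502 0.01  ] [0.6    0.2921 0.0567] [0.4468 0.1639 0.025 ]
lid z 0.12292114244599456 4236
lid ((568.283203125, -187.7183380126953), (160.6262664794922, 158.18556213378906), 10.226044654846191)
plate ((576.4070434570312, -185.75479125976562), (107.37490844726562, 86.48681640625), 9.92820930480957) 0.12503975977837423
```

View pics/crop.png

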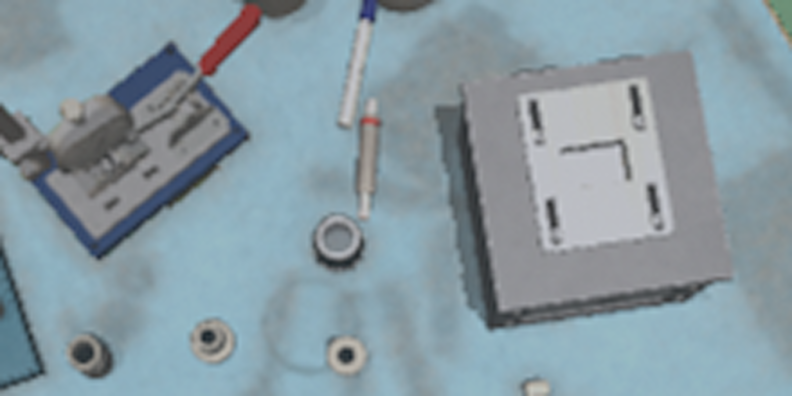

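The crop shows the slot at about (595,166), at the middle of the plate. The plate's centre is about (0.576,-0.186) with the box turned 10°, so the slot is around 8 mm farther out than the lid's middle. I'm approaching the sleeve with the tool turned to 10°.

>>> {"fn": "play_rows", "kwargs": {
  "fingers": [8.5, 8.5, 8.5, 8.5, 8.5],
  "offset": [
    [2.6, 2.4, 0],
    [2.6, 2.4, 0],
    [2.6, 2.4, 0],
    [2.6, 2.4, 0],
    [2.6, 2.4, 0]
  ],
  "twist": [
    [0, 0, -2],
    [0, 0, -2],
    [0, 0, -2],
    [0, 0, -1],
    [0, 0, 0]
  ]
}}

```text
clock: 0.52
position: [0.3142, -0.476, 0.231]
eef_rot: [-3.129, -0.274, 0.001]
wrist_force: [0.3, 1.2, 0.4]
gripper_width: 0.085
gripper_force: 0.0
```

>>> {"fn": "play_rows", "kwargs": {
  "fingers": [8.5, 8.5, 8.5, 8.5, 8.5],
  "offset": [
    [2.6, 2.4, 0],
    [2.6, 2.4, 0],
    [2.6, 2.4, 0],
    [2.6, 2.4, 0],
    [2.6, 2.4, 0]
  ],
  "twist": [
    [0, 0, 0],
    [0, 0, 0],
    [0, 0, 0],
    [0, 0, 0],
    [0, 0, 0]
  ]
}}

```text
clock: 0.93
position: [0.4442, -0.356, 0.231]
eef_rot: [-3.129, -0.276, 0.001]
wrist_force: [0.4, 0.2, -0.3]
gripper_width: 0.0851
gripper_force: 0.0
```

>>> {"fn": "play_rows", "kwargs": {
  "fingers": [8.5, 8.5, 8.5, 8.5, 8.5],
  "offset": [
    [0, 3.4, 0],
    [0, 3.4, 0],
    [0, 3.4, 0],
    [0, 3.4, 0],
    [0, 3.4, 0]
  ],
  "twist": [
    [0, 0, 0],
    [0, 0, 0],
    [0, 0, 0],
    [0, 0, 0],
    [0, 0, 0]
  ]
}}

```text
clock: 1.35
position: [0.4429, -0.1858, 0.2311]
eef_rot: [-3.129, -0.275, 0.001]
wrist_force: [1.4, -0.1, -0.3]
gripper_width: 0.0849
gripper_force: 0.0
```

>>> {"fn": "play_rows", "kwargs": {
  "fingers": [8.5, 8.5, 8.5, 8.5, 8.5],
  "offset": [
    [0, 3.4, 0],
    [0, 3.4, 0],
    [0, 3.4, 0],
    [0, 3.4, 0],
    [0, 3.4, 0]
  ],
  "twist": [
    [0, 0, 0],
    [0, 0, 0],
    [0, 0, 0],
    [0, 0, 0],
    [0, 0, 0]
  ]
}}

```text
clock: 1.77
position: [0.4429, -0.0159, 0.2312]
eef_rot: [3.129, 0.275, -0.001]
wrist_force: [0.4, 0.4, 0.6]
gripper_width: 0.0852
gripper_force: 0.0
```

>>> {"fn": "play_rows", "kwargs": {
  "fingers": [8.5, 8.5, 8.5, 8.5, 8.5],
  "offset": [
    [0, 3.0, 0],
    [0, 3.0, 0],
    [0, 2.0, 0],
    [0, 0, 0],
    [0, 0, 0]
  ],
  "twist": [
    [0, 0, 0],
    [0, 0, 0],
    [0, 0, 0],
    [0, 0, 0],
    [0, 0, 0]
  ]
}}

```text
clock: 2.18
position: [0.4431, 0.0635, 0.2311]
eef_rot: [-3.129, -0.28, 0.001]
wrist_force: [-0.5, -0.7, -0.5]
gripper_width: 0.0851
gripper_force: 0.0
```

>>> {"fn": "play_rows", "kwargs": {
  "fingers": [5.5, 5.5, 5.5, 5.5, 5.5],
  "offset": [
    [0.2, 3.2, 0],
    [0.2, 3.2, 0],
    [0.2, 3.0, 0],
    [0, 0, 0],
    [0, 0, 0]
  ],
  "twist": [
    [0, 0, 0],
    [0, 0, 0],
    [0, 0, 0],
    [0, 0, 0],
    [0, 0, 0]
  ]
}}

```text
clock: 2.6
position: [0.4495, 0.1567, 0.2311]
eef_rot: [3.129, 0.278, -0.0]
wrist_force: [0.4, -1.3, 0.5]
gripper_width: 0.055
gripper_force: 0.0
```

Run:
```python
from h import *
np.set_printoptions(precision=4,suppress=True)
o=observe();print(o['position'],o['eef_rot'],o['gripper_width'])
p,d,w=grab('wrist');cv2.imwrite('pics/w1.png',p[:,:,::-1]);print(camera_info('wrist')['extrinsics'])
m=(w[:,:,2]>.03)&(w[:,:,2]<.07)&(np.hypot(w[:,:,0]-.45,w[:,:,1]-.16)<.03)
q=w[m];print(len(q))
if len(q):
    t=q[:,2].max();s=q[q[:,2]>np.percentile(q[:,2],95)-.005];print(t,s.mean(0),cv2.minEnclosingCircle((s[:,:2]*1000).astype(np.float32)))
```

```text
[0.4495 0.1567 0.2311] [ 3.129   0.2779 -0.0004] 0.05504575777851032
[[ 0.1732 -0.9437 -0.282   0.5202]
 [-0.9849 -0.1655 -0.0509  0.1674]
 [ 0.0014  0.2866 -0.9581  0.3729]
 [ 0.      0.      0.      1.    ]]
529
0.05687908155619459 [0.4481 0.1623 0.0544] ((447.8586730957031, 162.1114959716797), 12.253996849060059)
```

View pics/w1.png

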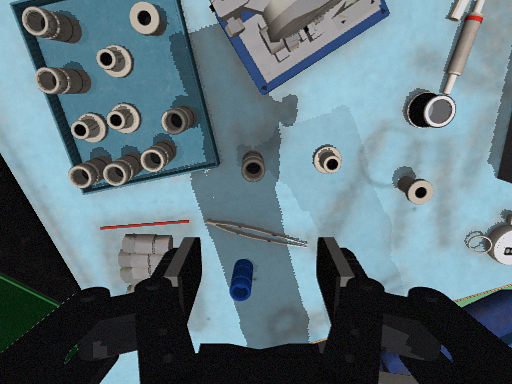

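The wrist view shows the sleeve at (253,165), with the tray edge about 45 mm to its left and the bush at (327,160). I'll go down with a narrower opening.

>>> {"fn": "play_rows", "kwargs": {
  "fingers": [4.2, 4.2, 4.2, 4.2, 4.2],
  "offset": [
    [-0.1, 0.5, -2.5],
    [0, 0, -3],
    [0, 0, -3],
    [0, 0, -3],
    [0, 0, -2]
  ],
  "twist": [
    [0, 0, 0],
    [0, 0, 0],
    [0, 0, 0],
    [0, 0, 0],
    [0, 0, 0]
  ]
}}

```text
clock: 3.07
position: [0.4478, 0.1582, 0.0943]
eef_rot: [3.127, 0.27, -0.004]
wrist_force: [-0.9, -0.1, -0.5]
gripper_width: 0.0419
gripper_force: 0.0
```

>>> {"fn": "play_rows", "kwargs": {
  "fingers": [4.2, 4.2, 4.2, 4.2, 4.2],
  "offset": [
    [0, 0, -1.5],
    [0, 0, -1.5],
    [0, 0, -1.5],
    [0, 0, -1.5],
    [0, 0, 0]
  ],
  "twist": [
    [0, 0, 0],
    [0, 0, 0],
    [0, 0, 0],
    [0, 0, 0],
    [0, 0, 0]
  ]
}}

```text
clock: 3.48
position: [0.4476, 0.1584, 0.0344]
eef_rot: [3.127, 0.27, -0.006]
wrist_force: [-0.4, -0.0, -0.3]
gripper_width: 0.0418
gripper_force: 0.0
```

>>> {"fn": "play_rows", "kwargs": {
  "fingers": [1.5, 1.5, 1.5, 1.5, 1.5],
  "offset": [
    [0, 0, 0],
    [0, 0, 0],
    [0, 0, 0],
    [0, 0, 0],
    [0, 0, 0]
  ],
  "twist": [
    [0, 0, 0],
    [0, 0, 0],
    [0, 0, 0],
    [0, 0, 0],
    [0, 0, 0]
  ],
  "force": 40
}}

```text
clock: 3.9
position: [0.4488, 0.1615, 0.037]
eef_rot: [-3.129, -0.275, -0.002]
wrist_force: [-0.4, -1.0, -1.1]
gripper_width: 0.023
gripper_force: 38.6
```

Run:
```python
from h import *
o=observe();print({k:np.round(o[k],4) for k in('clock','position','wrist_force','gripper_width','gripper_force')})
```

```text
{'clock': np.float64(3.9), 'position': array([0.4488, 0.1615, 0.037 ]), 'wrist_force': array([-0.3555, -1.0351, -1.0682]), 'gripper_width': np.float64(0.023), 'gripper_force': np.float64(38.638)}
```

>>> {"fn": "play_rows", "kwargs": {
  "fingers": [1.5, 1.5, 1.5, 1.5, 1.5],
  "offset": [
    [0, 0, 1.5],
    [0, 0, 3.5],
    [0, 0, 4],
    [0, 0, 4],
    [0, 0, 4]
  ],
  "twist": [
    [0, 0, 0],
    [0, 0, 0],
    [0, 0, 0],
    [0, 0, 0],
    [0, 0, 0]
  ]
}}

```text
clock: 4.32
position: [0.4477, 0.1611, 0.2084]
eef_rot: [3.129, 0.276, -0.001]
wrist_force: [1.4, 0.1, -1.6]
gripper_width: 0.0232
gripper_force: 39.1
```

>>> {"fn": "play_rows", "kwargs": {
  "fingers": [1.5, 1.5, 1.5, 1.5, 1.5],
  "offset": [
    [0.5, -3.3, 0],
    [0.5, -3.3, 0],
    [0.5, -3.3, 0],
    [0.5, -3.3, 0],
    [0.5, -3.3, 0]
  ],
  "twist": [
    [0, 0, 0],
    [0, 0, 0],
    [0, 0, 0],
    [0, 0, 0],
    [0, 0, 0]
  ]
}}

```text
clock: 4.73
position: [0.4731, -0.0051, 0.2068]
eef_rot: [3.129, 0.276, 0.001]
wrist_force: [-0.1, -0.8, -0.7]
gripper_width: 0.023
gripper_force: 39.1
```

>>> {"fn": "play_rows", "kwargs": {
  "fingers": [1.5, 1.5, 1.5, 1.5, 1.5],
  "offset": [
    [0.5, -3.3, 0],
    [0.5, -3.3, 0],
    [0.5, -3.3, 0],
    [0.5, -3.3, 0],
    [0.5, -3.3, 0]
  ],
  "twist": [
    [0, 0, 0],
    [0, 0, 0],
    [0, 0, 0],
    [0, 0, 0],
    [0, 0, 0]
  ]
}}

```text
clock: 5.15
position: [0.4979, -0.1702, 0.2066]
eef_rot: [3.129, 0.275, -0.0]
wrist_force: [0.6, -0.6, -0.5]
gripper_width: 0.0231
gripper_force: 39.1
```

>>> {"fn": "play_rows", "kwargs": {
  "fingers": [1.5, 1.5, 1.5, 1.5, 1.5],
  "offset": [
    [0, 0, 0],
    [0, 0, 0],
    [0, 0, 0],
    [0, 0, 0],
    [0, 0, 0]
  ],
  "twist": [
    [0, 0, 0],
    [0, 0, 0],
    [0, 0, 0],
    [0, 0, 0],
    [0, 0, 0]
  ]
}}

```text
clock: 5.57
position: [0.4983, -0.1668, 0.2064]
eef_rot: [-3.128, -0.28, 0.0]
wrist_force: [0.6, -0.7, -1.4]
gripper_width: 0.0231
gripper_force: 39.1
```

Run:
```python
from h import *
np.set_printoptions(precision=4,suppress=True)
from scipy.spatial.transform import Rotation as R
o=observe();print({k:np.round(o[k],4) for k in('clock','position','eef_rot','wrist_force','gripper_width')}); print(R.from_rotvec(o['eef_rot']).as_matrix())
p,d,w=grab('wrist');np.savez('w2.npz',p=p,w=w);cv2.imwrite('pics/w2.png',p[:,:,::-1])
for f in('top.npz','scene.npz'):
    t=np.load(f)['w'].reshape(-1,3);s=t[(t[:,2]>.15)&(t[:,2]<.7)&(t[:,0]>.3)&(t[:,0]<.75)&(abs(t[:,1]+.18)<.2)];print(f,len(s),s.min(0) if len(s) else'',s.max(0) if len(s) else '')
b=(abs(w[:,:,2]-.125)<.006)&(p.min(2)>150);q=w[b];print(len(q),cv2.minAreaRect(q[:,:2].astype(np.float32)*1000),np.median(q[:,2]))
```

```text
{'clock': np.float64(5.5667), 'position': array([ 0.4983, -0.1668,  0.2064]), 'eef_rot': array([-3.1284, -0.2797,  0.0003]), 'wrist_force': array([ 0.5805, -0.7353, -1.393 ]), 'gripper_width': np.float64(0.0231)}
[[ 0.9841  0.1774 -0.0003]
 [ 0.1774 -0.9841  0.0007]
 [-0.0001 -0.0007 -1.    ]]
top.npz 1970 [ 0.7    -0.1296  0.1522] [0.75  0.02  0.286]
scene.npz 2356 [ 0.6951 -0.1299  0.15  ] [0.75   0.02   0.2847]
26085 ((559.065185546875, -187.6442108154297), (146.6823272705078, 157.6272430419922), 10.195099830627441) 0.12208918481274911
```

View pics/w2.png

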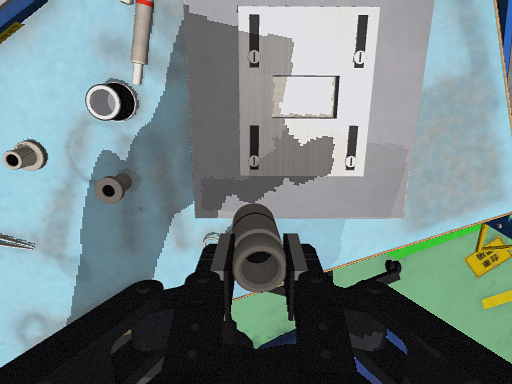

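The wrist view shows the slot clearly: its rim spans about columns 273–338 and rows 76–117. The held sleeve's top ring is at about (262,266).

Run:
```python
from h import *
np.set_printoptions(precision=4,suppress=True)
i=camera_info('wrist');E=np.array(i['extrinsics']);f=192/np.tan(np.radians(i['vfov'])/2)
def ray(u,v,z):
    r=E[:3,:3]@np.array([(u-i['cx'])/f,(v-i['cy'])/f,1]);return E[:3,3]+r*(z-E[2,3])/r[2]
t=np.load('w2.npz');p,w=t['p'],t['w']
a=np.radians(10.2);X=np.array([np.cos(a),np.sin(a)]);Y=np.array([-X[1],X[0]])
z=w[:,:,2]
roi=np.zeros(z.shape,bool);roi[65:128,262:348]=1
m=roi&(z<.1185)
v,u=np.nonzero(m);print('px',len(v),u.min(),u.max(),v.min(),v.max(),cv2.minAreaRect(np.c_[u,v].astype(np.float32)))
box=cv2.boxPoints(cv2.minAreaRect(np.c_[u,v].astype(np.float32)))
cs=np.array([ray(*b,.125)[:2] for b in box]);print(cs,'centre',cs.mean(0));print('sizes',[np.linalg.norm(cs[k]-cs[k-1]) for k in range(4)])
print('col305 z',z[70:124:2,305]); print('row96 z',z[96,264:346:4]); print('z plate',np.median(z[65:70,270:340]))
g=p[:,:,::-1];cv2.imwrite('pics/slot.png',cv2.resize(g[60:130,250:360],None,fx=7,fy=7,interpolation=cv2.INTER_NEAREST))
# held sleeve ring
print('ring',ray(262,266,.225)); 
q=w[225:300,225:300].reshape(-1,3);s=q[(q[:,2]>.214)&(q[:,2]<.235)];print(len(s),np.median(s[:,2]),cv2.minEnclosingCircle((s[:,:2]*1000).astype(np.float32)))
# lid edges
near=[ray(c,217,.122)[:2]@X for c in(230,300,380)];print('lid near edge x',near,'slot x',cs.mean(0)@X,'y',cs.mean(0)@Y)
for r in(100,150,200):
    l=np.nonzero((abs(z[r]-.122)<.006))[0];print(r,l.min(),l.max(),ray(l.min(),r,.122)[:2]@Y,ray(l.max(),r,.122)[:2]@Y)
```

```text
px 2679 272 337 76 117 ((304.4999694824219, 96.49998474121094), (64.99998474121094, 40.99999237060547), 0.0)
[[ 0.557  -0.1659]
 [ 0.5827 -0.161 ]
 [ 0.5902 -0.2028]
 [ 0.5647 -0.2092]] centre [ 0.5736 -0.1847]
sizes [np.float64(0.04399685254024943), np.float64(0.02616763067477735), np.float64(0.042488539808870525), np.float64(0.026226459576361234)]
col305 z [0.1244 0.1244 0.123  0.1135 0.1116 0.1108 0.1126 0.1126 0.1116 0.1114
 0.1121 0.1123 0.1128 0.1118 0.1122 0.1119 0.1129 0.1128 0.1109 0.1126
 0.1117 0.1117 0.113  0.1116 0.1248 0.1241 0.1243]
row96 z [0.1243 0.1245 0.1123 0.1105 0.1121 0.1119 0.1119 0.1112 0.1128 0.1122
 0.1127 0.1127 0.1119 0.1119 0.1107 0.1129 0.1119 0.1123 0.1189 0.1249
 0.125 ]
z plate nan
ring [ 0.5003 -0.1684  0.225 ]
2825 0.22387455392865277 ((500.4338684082031, -168.04876708984375), 18.587940216064453)
lid near edge x [np.float64(0.4452719056200601), np.float64(0.44526559365330753), np.float64(0.4452583817153775)] slot x 0.5318543182591665 y -0.2833963601800457
100 189 419 -0.20579511414632679 -0.36127936537346195
150 191 412 -0.20509858881126034 -0.36115790355589195
200 194 405 -0.20507641561645112 -0.36102510913696095
```

View pics/slot.png

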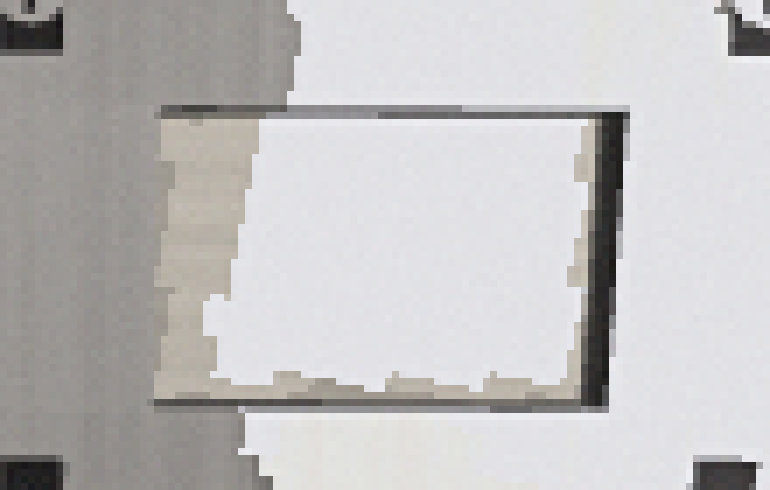

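>>> {"fn": "play_rows", "kwargs": {
  "fingers": [1.5, 1.5, 1.5, 1.5, 1.5],
  "offset": [
    [2.4, -0.6, 0],
    [2.5, -0.6, 0],
    [2.4, -0.5, 0],
    [0, 0, -1.7],
    [0, 0, -1.7]
  ],
  "twist": [
    [0, 0, 0],
    [0, 0, 0],
    [0, 0, 0],
    [0, 0, 0],
    [0, 0, 0]
  ]
}}

```text
clock: 6.03
position: [0.574, -0.1847, 0.1727]
eef_rot: [3.128, 0.278, 0.006]
wrist_force: [0.1, 1.3, -1.8]
gripper_width: 0.023
gripper_force: 39.1
```

>>> {"fn": "play_rows", "kwargs": {
  "fingers": [1.5, 1.5, 1.5, 1.5, 1.5],
  "offset": [
    [0, 0, 0],
    [0, 0, 0],
    [0, 0, 0],
    [0, 0, 0],
    [0, 0, 0]
  ],
  "twist": [
    [0, 0, 0],
    [0, 0, 0],
    [0, 0, 0],
    [0, 0, 0],
    [0, 0, 0]
  ]
}}

```text
clock: 6.45
position: [0.572, -0.1856, 0.1735]
eef_rot: [3.129, 0.276, 0.003]
wrist_force: [0.0, -0.0, -0.9]
gripper_width: 0.0231
gripper_force: 39.1
```

Run:
```python
from h import *
np.set_printoptions(precision=4,suppress=True)
o=observe();print({k:np.round(o[k],4) for k in('clock','position','eef_rot','wrist_force','gripper_width')})
p,d,w=grab('wrist');np.savez('w3.npz',p=p,w=w);cv2.imwrite('pics/w3.png',cv2.resize(p[150:330,150:370,::-1],None,fx=3.3,fy=3.3,interpolation=cv2.INTER_NEAREST))
```

```text
{'clock': np.float64(6.45), 'position': array([ 0.572 , -0.1856,  0.1735]), 'eef_rot': array([3.1287, 0.2756, 0.0029]), 'wrist_force': array([ 0.0395, -0.0208, -0.9233]), 'gripper_width': np.float64(0.0231)}
```

View pics/w3.png

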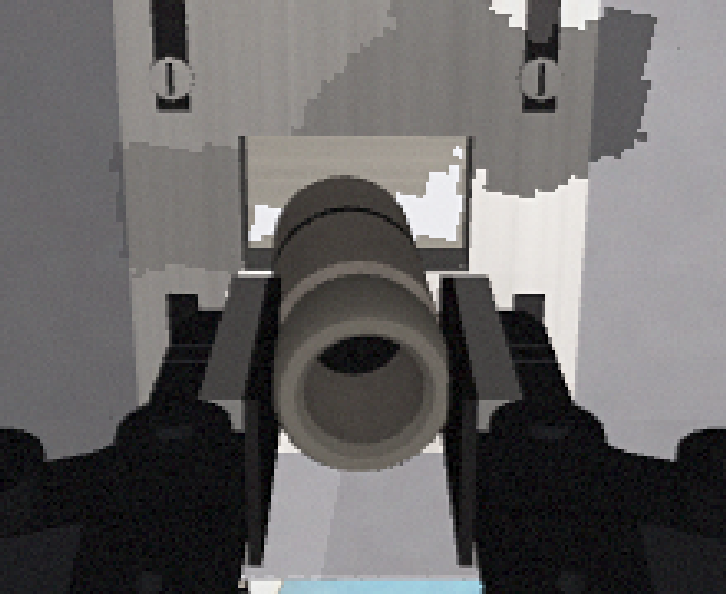

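The crop shows the slot rim at crop rows 136 (far) and 270 (near) and columns 243–471. The far edge of the sleeve's foot is at (343,176).

Run:
```python
from h import *
np.set_printoptions(precision=4,suppress=True)
i=camera_info('wrist');E=np.array(i['extrinsics']);f=192/np.tan(np.radians(i['vfov'])/2)
def ray(u,v,z):
    u=150+(u+.5)/3.3-.5;v=150+(v+.5)/3.3-.5
    r=E[:3,:3]@np.array([(u-i['cx'])/f,(v-i['cy'])/f,1]);return E[:3,3]+r*(z-E[2,3])/r[2]
a=np.radians(10.2);X=np.array([np.cos(a),np.sin(a)]);Y=np.array([-X[1],X[0]])
tc=observe()['position'];t=tc[:2]
L=lambda u,v,z:(lambda q:np.round(1000*np.array([(q-t)@X,(q-t)@Y]),2))(ray(u,v,z)[:2])
print('rel TCP mm: far',L(357,136,.125),'near',L(357,270,.125),'left',L(243,200,.125),'right',L(471,200,.125))
print('foot far',L(343,176,tc[2]-.037),'top ring near',L(360,471,tc[2]+.019), 'top ring left/right',L(274,395,tc[2]+.019),L(447,395,tc[2]+.019))
print('foot L/R at mid', L(274,250,tc[2]-.037),L(413,250,tc[2]-.037))
```

```text
rel TCP mm: far [15.56  0.13] near [-11.53   0.22] left [ 2.94 21.84] right [  2.81 -21.5 ]
foot far [11.49  2.61] top ring near [-11.1   -0.28] top ring left/right [ 0.3  10.87] [  0.23 -11.63]
foot L/R at mid [-2.62 15.23] [-2.7  -9.98]
```

>>> {"fn": "play_rows", "kwargs": {
  "fingers": [1.5, 1.5, 1.5, 1.5, 1.5],
  "offset": [
    [0.33, -0.14, 0],
    [0, 0, -0.4],
    [0, 0, -0.4],
    [0, 0, 0],
    [0, 0, 0]
  ],
  "twist": [
    [0, 0, 0],
    [0, 0, 0],
    [0, 0, 0],
    [0, 0, 0],
    [0, 0, 0]
  ]
}}

```text
clock: 6.92
position: [0.5742, -0.1868, 0.1638]
eef_rot: [-3.129, -0.275, 0.002]
wrist_force: [0.4, -0.1, -1.2]
gripper_width: 0.0233
gripper_force: 39.1
```

>>> {"fn": "play_rows", "kwargs": {
  "fingers": [1.5, 1.5, 1.5, 1.5, 1.5],
  "offset": [
    [0, 0, -0.1],
    [0, 0, -0.1],
    [0, 0, -0.1],
    [0, 0, -0.1],
    [0, 0, 0]
  ],
  "twist": [
    [0, 0, 0],
    [0, 0, 0],
    [0, 0, 0],
    [0, 0, 0],
    [0, 0, 0]
  ]
}}

```text
clock: 7.33
position: [0.5746, -0.1869, 0.1601]
eef_rot: [-3.129, -0.276, 0.001]
wrist_force: [0.4, 0.6, -0.6]
gripper_width: 0.0229
gripper_force: 39.1
```

>>> {"fn": "play_rows", "kwargs": {
  "fingers": [1.5, 1.5, 1.5, 1.5, 1.5],
  "offset": [
    [0, 0, -0.1],
    [0, 0, -0.1],
    [0, 0, -0.1],
    [0, 0, 0],
    [0, 0, 0]
  ],
  "twist": [
    [0, 0, 0],
    [0, 0, 0],
    [0, 0, 0],
    [0, 0, 0],
    [0, 0, 0]
  ]
}}

```text
clock: 7.75
position: [0.5746, -0.1869, 0.1572]
eef_rot: [3.129, 0.276, -0.0]
wrist_force: [0.0, 0.9, -1.0]
gripper_width: 0.0228
gripper_force: 39.1
```

The sleeve has entered the slot with no contact force. Next I go down to the flap.

>>> {"fn": "play_rows", "kwargs": {
  "fingers": [1.5, 1.5, 1.5, 1.5, 1.5],
  "offset": [
    [0, 0, -0.15],
    [0, 0, -0.15],
    [0, 0, -0.15],
    [0, 0, -0.15],
    [0, 0, 0]
  ],
  "twist": [
    [0, 0, 0],
    [0, 0, 0],
    [0, 0, 0],
    [0, 0, 0],
    [0, 0, 0]
  ]
}}

```text
clock: 8.17
position: [0.5744, -0.1868, 0.1509]
eef_rot: [-3.129, -0.276, 0.001]
wrist_force: [-0.4, 0.6, -1.1]
gripper_width: 0.0229
gripper_force: 39.1
```

>>> {"fn": "play_rows", "kwargs": {
  "fingers": [1.5, 1.5, 1.5, 1.5, 1.5],
  "offset": [
    [0, 0, -0.15],
    [0, 0, -0.15],
    [0, 0, -0.1],
    [0, 0, -0.1],
    [0, 0, 0]
  ],
  "twist": [
    [0, 0, 0],
    [0, 0, 0],
    [0, 0, 0],
    [0, 0, 0],
    [0, 0, 0]
  ]
}}

```text
clock: 8.58
position: [0.5755, -0.1869, 0.1469]
eef_rot: [3.129, 0.276, 0.003]
wrist_force: [0.1, 0.1, 5.1]
gripper_width: 0.023
gripper_force: 39.9
```

>>> {"fn": "play_rows", "kwargs": {
  "fingers": [1.5, 1.5, 1.5, 1.5, 1.5],
  "offset": [
    [0, 0, -0.15],
    [0, 0, -0.15],
    [0, 0, -0.15],
    [0, 0, -0.1],
    [0, 0, 0]
  ],
  "twist": [
    [0, 0, 0],
    [0, 0, 0],
    [0, 0, 0],
    [0, 0, 0],
    [0, 0, 0]
  ]
}}

```text
clock: 9.0
position: [0.5762, -0.1869, 0.1418]
eef_rot: [3.129, 0.276, 0.005]
wrist_force: [0.5, 0.1, 5.8]
gripper_width: 0.023
gripper_force: 39.9
```

>>> {"fn": "play_rows", "kwargs": {
  "fingers": [1.5, 1.5, 1.5, 1.5, 1.5],
  "offset": [
    [0, 0, -0.15],
    [0, 0, -0.15],
    [0, 0, -0.1],
    [0, 0, -0.1],
    [0, 0, 0]
  ],
  "twist": [
    [0, 0, 0],
    [0, 0, 0],
    [0, 0, 0],
    [0, 0, 0],
    [0, 0, 0]
  ]
}}

```text
clock: 9.42
position: [0.576, -0.1872, 0.1366]
eef_rot: [3.129, 0.275, 0.004]
wrist_force: [0.6, 0.1, 5.1]
gripper_width: 0.0231
gripper_force: 39.7
```

>>> {"fn": "play_rows", "kwargs": {
  "fingers": [1.5, 1.5, 1.5, 1.5, 1.5],
  "offset": [
    [0, 0, -0.1],
    [0, 0, -0.1],
    [0, 0, -0.1],
    [0, 0, -0.1],
    [0, 0, 0]
  ],
  "twist": [
    [0, 0, 0],
    [0, 0, 0],
    [0, 0, 0],
    [0, 0, 0],
    [0, 0, 0]
  ]
}}

```text
clock: 9.83
position: [0.5757, -0.1872, 0.1324]
eef_rot: [3.129, 0.275, 0.004]
wrist_force: [1.3, -0.1, 5.3]
gripper_width: 0.0229
gripper_force: 39.5
```

>>> {"fn": "play_rows", "kwargs": {
  "fingers": [1.5, 1.5, 1.5, 1.5, 1.5],
  "offset": [
    [0, 0, 0],
    [0, 0, 0],
    [0, 0, 0],
    [0, 0, 0],
    [0, 0, 0]
  ],
  "twist": [
    [0, 0, 0],
    [0, 0, 0],
    [0, 0, 0],
    [0, 0, 0],
    [0, 0, 0]
  ]
}}

```text
clock: 10.25
position: [0.5755, -0.187, 0.1321]
eef_rot: [3.129, 0.276, 0.003]
wrist_force: [2.7, -0.7, 3.7]
gripper_width: 0.0231
gripper_force: 39.2
```

Run:
```python
from h import *
o=observe();print({k:np.round(o[k],4) for k in('clock','position','eef_rot','wrist_force','wrist_torque','gripper_width')})
```

```text
{'clock': np.float64(10.25), 'position': array([ 0.5755, -0.187 ,  0.1321]), 'eef_rot': array([3.1289e+00, 2.7570e-01, 2.6000e-03]), 'wrist_force': array([ 2.6875, -0.6994,  3.6873]), 'wrist_torque': array([-0.0983, -0.688 ,  0.0488]), 'gripper_width': np.float64(0.0231)}
```

>>> {"fn": "play_rows", "kwargs": {
  "fingers": [1.5, 1.5, 1.5, 1.5, 1.5],
  "offset": [
    [0.07, 0.01, 0],
    [0.07, 0.01, 0],
    [0, 0, 0],
    [0, 0, 0],
    [0, 0, 0]
  ],
  "twist": [
    [0, 0, 0],
    [0, 0, 0],
    [0, 0, 0],
    [0, 0, 0],
    [0, 0, 0]
  ]
}}

```text
clock: 10.67
position: [0.5757, -0.187, 0.1317]
eef_rot: [3.129, 0.275, -0.001]
wrist_force: [1.4, -0.6, 5.2]
gripper_width: 0.0231
gripper_force: 39.3
```

>>> {"fn": "play_rows", "kwargs": {
  "fingers": [4.5, 4.5, 4.5, 4.5, 4.5],
  "offset": [
    [0, 0, 0],
    [0, 0, 0],
    [0, 0, 0],
    [0, 0, 0],
    [0, 0, 0]
  ],
  "twist": [
    [0, 0, 0],
    [0, 0, 0],
    [0, 0, 0],
    [0, 0, 0],
    [0, 0, 0]
  ]
}}

```text
clock: 11.08
position: [0.5755, -0.1865, 0.1314]
eef_rot: [-3.129, -0.276, 0.002]
wrist_force: [-0.6, 0.7, -0.6]
gripper_width: 0.0451
gripper_force: 0.0
```

>>> {"fn": "play_rows", "kwargs": {
  "fingers": [4.5, 4.5, 4.5, 4.5, 4.5],
  "offset": [
    [0, 0, 1],
    [0, 0, 1],
    [0, 0, 1.5],
    [0, 0, 1.5],
    [0, 0, 0]
  ],
  "twist": [
    [0, 0, 0],
    [0, 0, 0],
    [0, 0, 0],
    [0, 0, 0],
    [0, 0, 0]
  ]
}}

```text
clock: 11.5
position: [0.5785, -0.1873, 0.1858]
eef_rot: [3.127, 0.275, 0.01]
wrist_force: [-0.1, 0.8, 0.2]
gripper_width: 0.045
gripper_force: 0.0
```

Run:
```python
from h import *
np.set_printoptions(precision=4,suppress=True)
o=observe();print({k:np.round(o[k],4) for k in('clock','position','wrist_force','gripper_width')})
p,d,w=grab('wrist');np.savez('w4.npz',p=p,w=w);cv2.imwrite('pics/w4.png',cv2.resize(p[130:330,140:380,::-1],None,fx=3,fy=3,interpolation=cv2.INTER_NEAREST))
m=(w[:,:,2]>.135)&(w[:,:,2]<.165)&(np.hypot(w[:,:,0]-.576,w[:,:,1]+.187)<.022);q=w[m]
t=np.percentile(q[:,2],95);s=q[q[:,2]>t-.003];print(t,len(s),cv2.minEnclosingCircle((s[:,:2]*1000).astype(np.float32)))
```

```text
{'clock': np.float64(11.5), 'position': array([ 0.5785, -0.1873,  0.1858]), 'wrist_force': array([-0.1257,  0.7514,  0.2025]), 'gripper_width': np.float64(0.045)}
0.15362495853305605 623 ((572.9811401367188, -189.54237365722656), 12.220778465270996)
```

View pics/w4.png

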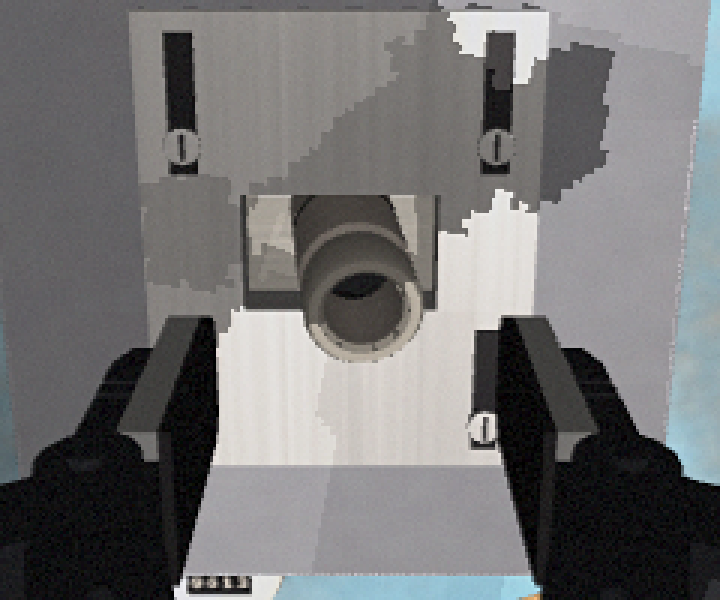

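The crop shows the sleeve standing nipped in the slot, with its top ring at (362,310) and z about 0.153. Now I close the fingers and line up over the slot.

>>> {"fn": "play_rows", "kwargs": {
  "fingers": [0, 0, 0, 0, 0],
  "offset": [
    [-0.35, 0.05, 0],
    [0, 0, 0],
    [0, 0, 0],
    [0, 0, 0],
    [0, 0, 0]
  ],
  "twist": [
    [0, 0, 0],
    [0, 0, 0],
    [0, 0, 0],
    [0, 0, 0],
    [0, 0, 0]
  ]
}}

```text
clock: 11.97
position: [0.5723, -0.1861, 0.1813]
eef_rot: [-3.129, -0.276, 0.001]
wrist_force: [0.1, 0.6, 0.3]
gripper_width: 0.0001
gripper_force: 0.0
```

>>> {"fn": "play_rows", "kwargs": {
  "fingers": [0, 0, 0, 0, 0],
  "offset": [
    [0, 0, -0.8],
    [0, 0, -0.8],
    [0, 0, -0.6],
    [0, 0, 0],
    [0, 0, 0]
  ],
  "twist": [
    [0, 0, 0],
    [0, 0, 0],
    [0, 0, 0],
    [0, 0, 0],
    [0, 0, 0]
  ]
}}

```text
clock: 12.38
position: [0.5721, -0.186, 0.1589]
eef_rot: [-3.129, -0.276, 0.002]
wrist_force: [0.0, -0.7, 0.2]
gripper_width: 0.0002
gripper_force: 0.0
```

Run:
```python
from h import *
np.set_printoptions(precision=4,suppress=True)
o=observe();tc=o['position'];print({k:np.round(o[k],4) for k in('clock','position','wrist_force','gripper_width')})
p,d,w=grab('wrist');np.savez('w5.npz',p=p,w=w)
z=w[:,:,2];a=np.radians(10.2);X=np.array([np.cos(a),np.sin(a)]);Y=np.array([-X[1],X[0]])
c=w[:,:,:2]-tc[:2];x=c@X*1e3;y=c@Y*1e3
# gap in the plate = slot interior seen beside the sleeve
m=(z>.105)&(z<.1185)&(abs(x)<25)&(abs(y)<28)
print('slot deep px',m.sum(),np.percentile(x[m],[1,99]),np.percentile(y[m],[1,99]))
cv2.imwrite('pics/w5.png',cv2.resize(p[130:330,140:380,::-1],None,fx=3,fy=3,interpolation=cv2.INTER_NEAREST))
```

```text
{'clock': np.float64(12.3833), 'position': array([ 0.5721, -0.186 ,  0.1589]), 'wrist_force': array([ 0.0171, -0.6886,  0.2029]), 'gripper_width': np.float64(0.0002)}
slot deep px 336 [-14.4083  12.6237] [-21.2075  23.262 ]
```

View pics/w5.png

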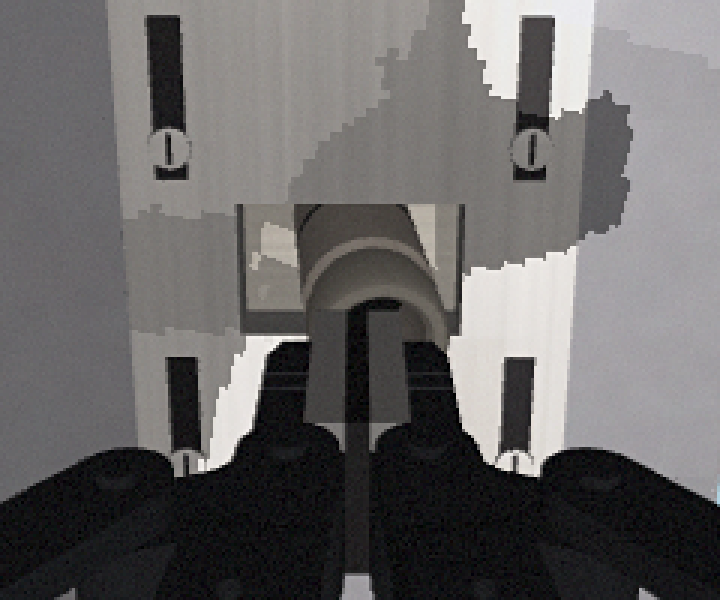

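The crop shows the closed fingertips over the sleeve, with their front edge at row 308. The slot rim is at rows 204–334 and columns 239–464.

Run:
```python
from h import *
i=camera_info('wrist');E=np.array(i['extrinsics']);f=192/np.tan(np.radians(i['vfov'])/2)
def ray(u,v,z):
    u=140+(u+.5)/3-.5;v=130+(v+.5)/3-.5
    r=E[:3,:3]@np.array([(u-i['cx'])/f,(v-i['cy'])/f,1]);return E[:3,3]+r*(z-E[2,3])/r[2]
a=np.radians(10.2);X=np.array([np.cos(a),np.sin(a)]);Y=np.array([-X[1],X[0]])
tc=observe()['position'];t=tc[:2]
L=lambda u,v,z:(lambda q:np.round(1000*np.array([(q-t)@X,(q-t)@Y]),2))(ray(u,v,z)[:2])
print('far',L(350,204,.125),'near',L(350,334,.125),'L',L(239,260,.125),'R',L(464,260,.125),'tip front L,R',L(310,308,tc[2]),L(412,308,tc[2]))
```

```text
far [15.47  1.  ] near [-11.77   1.13] L [ 4.07 22.7 ] R [  3.95 -21.17] tip front L,R [9.12 7.16] [ 9.08 -9.09]
```

>>> {"fn": "play_rows", "kwargs": {
  "fingers": [0, 0, 0, 0, 0],
  "offset": [
    [0.28, 0.05, 0],
    [0, 0, -0.2],
    [0, 0, -0.2],
    [0, 0, -0.2],
    [0, 0, -0.1]
  ],
  "twist": [
    [0, 0, 0],
    [0, 0, 0],
    [0, 0, 0],
    [0, 0, 0],
    [0, 0, 0]
  ]
}}

```text
clock: 12.85
position: [0.5759, -0.1858, 0.1531]
eef_rot: [3.129, 0.276, 0.002]
wrist_force: [0.3, 0.8, 4.4]
gripper_width: -0.0003
gripper_force: 2.5
```

>>> {"fn": "play_rows", "kwargs": {
  "fingers": [0, 0, 0, 0, 0],
  "offset": [
    [0, 0, -0.1],
    [0, 0, -0.1],
    [0, 0, -0.1],
    [0, 0, -0.1],
    [0, 0, -0.1]
  ],
  "twist": [
    [0, 0, 0],
    [0, 0, 0],
    [0, 0, 0],
    [0, 0, 0],
    [0, 0, 0]
  ]
}}

```text
clock: 13.27
position: [0.5752, -0.1859, 0.1477]
eef_rot: [3.129, 0.275, -0.001]
wrist_force: [-1.2, -0.1, 3.3]
gripper_width: 0.0003
gripper_force: 2.0
```

>>> {"fn": "play_rows", "kwargs": {
  "fingers": [0, 0, 0, 0, 0],
  "offset": [
    [0, 0, -0.1],
    [0, 0, -0.1],
    [0, 0, -0.1],
    [0, 0, -0.1],
    [0, 0, -0.1]
  ],
  "twist": [
    [0, 0, 0],
    [0, 0, 0],
    [0, 0, 0],
    [0, 0, 0],
    [0, 0, 0]
  ]
}}

```text
clock: 13.68
position: [0.575, -0.1858, 0.1425]
eef_rot: [3.129, 0.275, -0.001]
wrist_force: [-1.3, 0.4, 3.3]
gripper_width: 0.0001
gripper_force: 1.6
```

Pushing smoothly at 3–4 N.

>>> {"fn": "play_rows", "kwargs": {
  "fingers": [0, 0, 0, 0, 0],
  "offset": [
    [0, 0, -0.2],
    [0, 0, -0.2],
    [0, 0, -0.2],
    [0, 0, -0.2],
    [0, 0, -0.1]
  ],
  "twist": [
    [0, 0, 0],
    [0, 0, 0],
    [0, 0, 0],
    [0, 0, 0],
    [0, 0, 0]
  ]
}}

```text
clock: 14.1
position: [0.5759, -0.1856, 0.1336]
eef_rot: [3.129, 0.276, 0.001]
wrist_force: [0.4, -0.4, 2.9]
gripper_width: 0.0002
gripper_force: 1.7
```

>>> {"fn": "play_rows", "kwargs": {
  "fingers": [0, 0, 0, 0, 0],
  "offset": [
    [0, 0, -0.1],
    [0, 0, -0.1],
    [0, 0, -0.1],
    [0, 0, -0.1],
    [0, 0, -0.1]
  ],
  "twist": [
    [0, 0, 0],
    [0, 0, 0],
    [0, 0, 0],
    [0, 0, 0],
    [0, 0, 0]
  ]
}}

```text
clock: 14.52
position: [0.5755, -0.1857, 0.1288]
eef_rot: [3.129, 0.276, 0.0]
wrist_force: [0.1, -0.2, 2.8]
gripper_width: -0.0001
gripper_force: 1.3
```

>>> {"fn": "play_rows", "kwargs": {
  "fingers": [0, 0, 0, 0, 0],
  "offset": [
    [0, 0, -0.1],
    [0, 0, -0.1],
    [0, 0, -0.1],
    [0, 0, 0],
    [0, 0, 0]
  ],
  "twist": [
    [0, 0, 0],
    [0, 0, 0],
    [0, 0, 0],
    [0, 0, 0],
    [0, 0, 0]
  ]
}}

```text
clock: 14.93
position: [0.5752, -0.1855, 0.1254]
eef_rot: [-3.129, -0.276, 0.001]
wrist_force: [-0.6, 0.6, -0.4]
gripper_width: 0.0002
gripper_force: 0.0
```

>>> {"fn": "play_rows", "kwargs": {
  "fingers": [0, 0, 0, 0, 0],
  "offset": [
    [0, 0, -0.1],
    [0, 0, -0.1],
    [0, 0, -0.1],
    [0, 0, 0],
    [0, 0, 0]
  ],
  "twist": [
    [0, 0, 0],
    [0, 0, 0],
    [0, 0, 0],
    [0, 0, 0],
    [0, 0, 0]
  ]
}}

```text
clock: 15.35
position: [0.5759, -0.1857, 0.123]
eef_rot: [3.129, 0.276, 0.002]
wrist_force: [0.5, -0.5, 1.6]
gripper_width: 0.0
gripper_force: 0.6
```

>>> {"fn": "play_rows", "kwargs": {
  "fingers": [0, 0, 0, 0, 0],
  "offset": [
    [0, 0, -0.1],
    [0, 0, -0.1],
    [0, 0, -0.1],
    [0, 0, -0.1],
    [0, 0, 0]
  ],
  "twist": [
    [0, 0, 0],
    [0, 0, 0],
    [0, 0, 0],
    [0, 0, 0],
    [0, 0, 0]
  ]
}}

```text
clock: 15.77
position: [0.5758, -0.1856, 0.1188]
eef_rot: [3.129, 0.276, 0.001]
wrist_force: [2.3, 1.1, 2.4]
gripper_width: 0.0
gripper_force: 1.4
```

The fingers are in the slot and still pushing the sleeve.

>>> {"fn": "play_rows", "kwargs": {
  "fingers": [0, 0, 0, 0, 0],
  "offset": [
    [0, 0, -0.1],
    [0, 0, -0.1],
    [0, 0, -0.1],
    [0, 0, -0.1],
    [0, 0, -0.1]
  ],
  "twist": [
    [0, 0, 0],
    [0, 0, 0],
    [0, 0, 0],
    [0, 0, 0],
    [0, 0, 0]
  ]
}}

```text
clock: 16.18
position: [0.5739, -0.1858, 0.113]
eef_rot: [-3.129, -0.275, 0.005]
wrist_force: [0.2, -0.5, -1.3]
gripper_width: -0.0002
gripper_force: 0.0
```

>>> {"fn": "play_rows", "kwargs": {
  "fingers": [0, 0, 0, 0, 0],
  "offset": [
    [0, 0, -0.1],
    [0, 0, -0.1],
    [0, 0, -0.1],
    [0, 0, -0.1],
    [0, 0, -0.1]
  ],
  "twist": [
    [0, 0, 0],
    [0, 0, 0],
    [0, 0, 0],
    [0, 0, 0],
    [0, 0, 0]
  ]
}}

```text
clock: 16.6
position: [0.5753, -0.1858, 0.109]
eef_rot: [3.129, 0.275, -0.0]
wrist_force: [-1.5, 0.1, 5.2]
gripper_width: 0.0001
gripper_force: 2.4
```

>>> {"fn": "play_rows", "kwargs": {
  "fingers": [0, 0, 0, 0, 0],
  "offset": [
    [0, 0, -0.1],
    [0, 0, -0.1],
    [0, 0, -0.1],
    [0, 0, -0.1],
    [0, 0, 0]
  ],
  "twist": [
    [0, 0, 0],
    [0, 0, 0],
    [0, 0, 0],
    [0, 0, 0],
    [0, 0, 0]
  ]
}}

```text
clock: 17.02
position: [0.5757, -0.1858, 0.1054]
eef_rot: [3.129, 0.275, 0.001]
wrist_force: [-0.8, 0.1, 5.5]
gripper_width: 0.0
gripper_force: 2.3
```

The force dropped to nothing at z 0.113 and then came back as flap contact, so the sleeve has probably fallen through. I'll withdraw and look.

>>> {"fn": "play_rows", "kwargs": {
  "fingers": [0, 0, 0, 0, 0],
  "offset": [
    [0, 0, 0.8],
    [0, 0, 1.2],
    [0, 0, 1.5],
    [0, 0, 1.5],
    [0, 0, 1.5]
  ],
  "twist": [
    [0, 0, 0],
    [0, 0, 0],
    [0, 0, 0],
    [0, 0, 0],
    [0, 0, 0]
  ]
}}

```text
clock: 17.43
position: [0.5752, -0.1857, 0.1713]
eef_rot: [3.129, 0.276, -0.0]
wrist_force: [0.3, -0.6, -0.5]
gripper_width: 0.0
gripper_force: 0.0
```

>>> {"fn": "play_rows", "kwargs": {
  "fingers": [0, 0, 0, 0, 0],
  "offset": [
    [-3, 0, 1],
    [-3, 0, 0],
    [-2, 0, 0],
    [0, 0, 0],
    [0, 0, 0]
  ],
  "twist": [
    [0, 0, 0],
    [0, 0, 0],
    [0, 0, 0],
    [0, 0, 0],
    [0, 0, 0]
  ]
}}

```text
clock: 17.85
position: [0.4946, -0.1861, 0.1808]
eef_rot: [3.129, 0.274, 0.0]
wrist_force: [0.8, 0.5, -0.1]
gripper_width: -0.0002
gripper_force: 0.0
```

Run:
```python
from h import *
np.set_printoptions(precision=4,suppress=True)
o=observe();print({k:np.round(o[k],4) for k in('clock','position','wrist_force','gripper_width')})
p,d,w=grab('wrist');s,_,ws=grab('scene')
a=cv2.resize(p[20:220,150:400,::-1],(400,320));b=cv2.resize(s[150:290,210:410,::-1],(457,320),interpolation=cv2.INTER_CUBIC)[:,:400]
cv2.imwrite('pics/end.png',np.hstack([a,b]))
m=(np.hypot(w[:,:,0]-.575,w[:,:,1]+.186)<.011);print('slot z',np.percentile(w[m][:,2],[2,50,98]))
t=grab('top')[2]
for n,(u,v),r in[("flange",(208,184),12),("plug",(246,188),12),("loupe",(244,156),14),("tally",(300,208),20)]:
    q=t[v-r:v+r,u-r:u+r].reshape(-1,3); q=q[q[:,2]>0.008]
    if len(q): h=q[:,2].max();k=q[q[:,2]>h-.006];print(n,k.mean(0))
```

```text
{'clock': np.float64(17.85), 'position': array([ 0.4946, -0.1861,  0.1808]), 'wrist_force': array([ 0.7564,  0.4835, -0.099 ]), 'gripper_width': np.float64(-0.0002)}
slot z [0.1107 0.1121 0.1134]
flange [0.4658 0.0764 0.0316]
plug [ 0.4545 -0.0234  0.0401]
loupe [ 0.5405 -0.0146  0.0403]
tally [ 0.4042 -0.1683  0.021 ]
```

View pics/end.png

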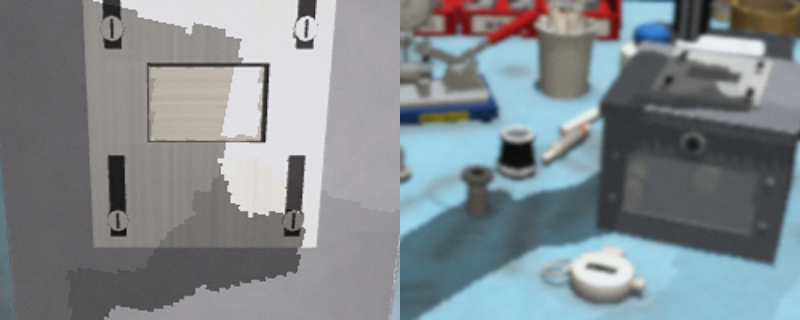

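The left half shows the slot at (207,103) empty, with the flap flat and shut at z 0.112. The bystanders are all where they stood, so I'm handing in.

```bash
python3 -c "
from workcell import sign_off
print(sign_off())"
```

```text
the job is handed in; nothing more can be done
None
```

The sleeve went foot first through the slot and is no longer in it, the flap has closed level behind it, the bystanders did not move, and the job is handed in; I did not see the sleeve inside the box, and the hand-in gave no verdict.

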